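# Fit the filter core and set the feed valve

## Robot

A 7-joint arm with a two-finger parallel gripper is mounted at the origin on the work surface. World frame = base frame: x ahead of the robot, y to its left, z up, the work surface at z = 0. Lengths are in mm, angles in rad, forces in N, time in s.
With the tool pointing down it reaches from about 400 to 875 mm from the base axis. Payload 4.4 kg.
Tool frame: the origin (TCP) lies midway between the tips of the shut fingers; the grasp point (between the pads) lies 19 mm behind it (ctrl.pinch_z is the distance from the TCP to the grasp point, in mm); z points along the fingers, y is the line along which they close (so a half turn about z gives the same grasp; the last joint's range is limited). The gripper opens to 85 mm and grips with 20 to 120 N. Pads are 22 mm wide; open, the fingers measure 114 mm over their backs; the gripper's body (76 mm by 85 mm) begins 54 mm behind the grasp point. The pads swing forward as they close: fully open they stand 13 mm farther back than shut.
Start: joints at [1.212, 0.628, 0.038, 1.517, -0.027, 0.996, -0.02], TCP at [187.64, -622.342, 231.313] pointing down, gripper open.
Joint ranges: [-3.06, 3.06], [-0.37, 2.12], [-1.25, 1.32], [0.18, 2.47], [-1.1, 4.24], [0.23, 1.98], [-2.94, 2.94]. Speed limits (rad/s): [2.57, 2.57, 3.14, 3.14, 3.14, 3.14, 3.14].

## Interface

Orientations are given as [roll, pitch, yaw] about the fixed x, y, z axes, in that order (R = Rz(yaw) Ry(pitch) Rx(roll)).
In Python, from cell import read_state, cams, order, ctrl gives the robot as it stands.
- The arm moves only by the tool move_arm, never from a script. Its argument "targets" is text: rows parted by semicolons, each of 7 numbers parted by spaces: the gripper's target within -1 to 1 (fully open at 1, half-way at 0, shut at -1), then the shift along the tool's x, y, z in cm, then the turn, a rotation vector about the tool's x, y, z in degrees. A call has 1 to 5 rows; each row shifts and turns the commanded pose from where the row before left it, along the tool's axes as they then stand; what a row does not reach is not made up. A row lasts 1/12 s, in which the tool goes at most 41.7 mm and 7.16 degrees, less where a joint would pass 70% of its speed; a pose out of reach is approached as far as the arm can. A call with a gripper value outside its range is refused whole. The fingers move at their own pace and stop on an object; the grip force is fixed at half the most. Time passes only in rows, so rows that do not move let the fingers close. It gives the time, the measured TCP pose, the force, the opening and the grip force at its end, in the units of the state.
- read_state(): the state, without advancing time (a new reading comes with each control period).
- cams.get_image(name): name is "scene" or "top"; returns a dict with "color" (420x560x3 uint8, red, green, blue), "fovy" (degrees; the focal length in pixels is half the picture's height over the tangent of half this angle, whatever the lens; pixels are square), "cx", "cy" (the principal point, pixels), "rvec" (rotation vector, rad) and "tvec" (3), from world to camera coordinates, as OpenCV has them. Camera axes: x right, y down, z forward; pixel columns grow to the right and rows downward; lengths in mm; the calibration is good to about 2 mm. A picture is of the moment at which its call begins. There is no depth.
- order.finish_job(): hands the job in; it is judged then, once.
The state is a dict: "clock": time; "qpos": joint angles; "qd": joint speeds; "tau": joint torques, N m; "eef_pos": TCP position; "tool_rot": TCP orientation; "force": force on the tool from outside, world axes, zero at the start; "torque": the same for the moment, N m; "width": finger opening in mm; "gripper_force": force on a finger pad.
Only numpy, scipy, OpenCV 4.12 (cv2) and the standard library are available. Lean on these libraries where they do the work, as an engineer would, in place of code of your own. Each camera call takes 0.05 s, during which the arm holds its last target. There are 200 camera calls.

## Task

Pick up the white spool-shaped filter core and lower it, without dropping it, onto the upright spindle of the filter stand until it sits fully home, and let go of it. Then take the feed valve by the upright handle on its wheel, close it clockwise to its stop, back it off exactly two full turns (counter-clockwise), and finish while still gripping the handle there. Leave the other things on the bench as they are.

Things in the scene. Friction and masses are not known exactly. Their poses are not given: they have to be found in the camera images.
- core_center (a point): Centre (half-way up, on the bore axis) of the loose filter core: a white spool standing upright, 70 mm tall; its end caps are 52 mm in diameter and 13 mm thick, the waist between is 40 mm; a 24 mm bore runs right through along its z axis. About 0.12 kg; same either way up. Grip it across the top cap. It starts on the bench on one side of the filter stand, the valve is on the other side.
- core: The same filter core; origin at the centre of its underside, z along the bore.
- seat (a point): Filter stand (fixed): a steel drip basin, 120 mm across the rim and 20 mm tall, with an upright steel spindle in its centre, 18 mm in diameter with a tapered tip. This point is on the spindle axis on the flat 44 mm wide seat, 14 mm above the bench; the spindle's tip is 80 mm above it. z is up. Fully home, the core's underside rests on this seat, so its centre is 35 mm above it.
- wheel_axis (a point): Point on the upright axis of the feed valve's wheel, level with the middle of the crank handle, 103.5 mm above the bench. The valve is a brass pillar fixed to the bench; its dark steel handwheel (rim radius 50 mm to the bar's middle, top of rim 78 mm above the bench) turns about the vertical and does not rise.
- crank_handle: Upright black handle on the wheel's rim, 50 mm from the wheel's axis; origin at its middle. It is 22 mm in diameter and 45 mm tall (81 to 126 mm above the bench) and spins freely on its own pin, so a gripper holding it from above can lead it round in circles without turning the wrist.
- feed_wheel (a joint): Turn of the valve wheel in rad: 0 at the closed stop, growing as it opens, counter-clockwise seen from above (6.283 per turn, two turns = 12.566; it could open to 22). It starts 0.35 to 0.9 turn open. Friction of about 3 N at the handle keeps it where it is left.
- amber_bottle: Bystander, to be left alone: brown glass bottle with white cap, 64 mm diameter, 150 tall, at the right (-y); origin at the centre of its underside.
- wash_bottle: Bystander, to be left alone: white plastic wash bottle with bent spout, 60 mm diameter, 165 tall, at the left (+y); origin at the centre of its underside.
- white_jar: Bystander, to be left alone: white jar, 56 mm diameter, 62 tall, beyond the filter stand; origin at the centre of its underside.
- small_jar: Bystander, to be left alone: small brown jar with blue cap, 36 mm diameter, 45 tall, on the robot's side of the filter stand, to its left; origin at the centre of its underside.
- spoon: Bystander, to be left alone: red plastic spoon lying flat, 170 mm long, beyond the filter stand; origin at the centre of its underside.
- beaker: Bystander, to be left alone: glass beaker, 66 mm diameter, 80 tall, at the far right (-y); origin at the centre of its underside.
- dish: Bystander, to be left alone: shallow white dish, 64 mm diameter, 16 tall, on the robot's side of the filter stand, to its right; origin at the centre of its underside.
Mind the look-alikes: they are no part of the job. What is shaped like the part that bears seat but pink is not meant.

How it is judged:
By the outcome, as a careful person would: the job done as asked, in the order asked, and still so for the second after the job is handed in, while the arm keeps its last pose, push and grip.
It also fails if it takes over 72 s, if anything falls off the work surface, if the arm or the gripper's body presses on something with over 40 N, if the wrist force passes 120 N, or if a joint passes its speed limit or range.

## Working session

There is one attempt and no reset: what is moved stays moved. The work goes in short steps, Python scripts to look and compute and a tool call to move; the robot and the scene stay as the last step left them, time stands still between calls to the robot, and variables do not carry over. Pictures are saved under pics/ and viewed, at most 10 in all, crops included, and the job is handed in when it is done.

Besides the shell and the picture viewer there is one more tool, called after ">>>" as name(argument=value, ...) on one line, values as JSON. move_arm: Moves the arm, as the interface text tells. Its arguments: {"type":"object","properties":{"targets":{"type":"string"}},"required":["targets"]}

```bash
mkdir -p pics; cat > h.py <<'E'
import numpy as np, cv2
from cell import read_state, cams, order, ctrl
def cam(n):
    d=cams.get_image(n); h=d["color"].shape[0]; f=h/2/np.tan(np.radians(d["fovy"])/2)
    K=np.array([[f,0,d["cx"]],[0,f,d["cy"]],[0,0,1.]]); R=cv2.Rodrigues(np.array(d["rvec"],float))[0]; t=np.array(d["tvec"],float).ravel()
    return d["color"],K,R,t
def ray(c,u,v,z):
    _,K,R,t=c; o=-R.T@t; d=R.T@np.linalg.inv(K)@[u,v,1]; return o+d*(z-o[2])/d[2]
def proj(c,p):
    _,K,R,t=c; q=K@(R@np.array(p,float)+t); return q[:2]/q[2]
def save(c,n,box=None,s=1):
    im=c[0][...,::-1]
    if box: im=im[box[1]:box[3],box[0]:box[2]]
    cv2.imwrite("pics/"+n,cv2.resize(im,None,fx=s,fy=s,interpolation=cv2.INTER_CUBIC))
E
python3 - <<'E'
from h import *
a=cam("scene");b=cam("top");save(a,"s0.png",None,1.4);save(b,"t0.png",None,1.4)
for c in(a,b):print(-c[2].T@c[3],c[1][0,0],c[1][:2,2])
s=read_state();print(s,ctrl.pinch_z)
E
```

```text
[1260.04572878 -252.31101309 1355.96625224] 520.4990892326556 [282.19197584 213.63848987]
[ 335.93320942   -3.88727847 1751.55110241] 492.80889465862407 [281.14563331 213.74605498]
{'clock': 0.1, 'qpos': array([ 1.21215983,  0.62926153,  0.03842928,  1.51823952, -0.02698686,
        0.99629299, -0.01998217]), 'qd': array([ 4.30325484e-04, -2.24947512e-03, -1.38843549e-03, -1.87614647e-03,
        3.97283061e-04,  9.05605669e-05,  1.11966221e-03]), 'tau': array([ 1.39877680e-03, -5.64543056e+01,  1.22976344e+00, -1.93973619e+01,
        1.11758753e-02,  5.44413124e-03,  1.90158869e-05]), 'eef_pos': array([ 187.51315116, -621.79832686,  230.48475006]), 'tool_rot': array([-3.13990887e+00,  1.85692351e-05,  2.92874656e-01]), 'force': array([ 0.16556684, -0.20478311, -0.61720126]), 'torque': array([0.00537547, 0.0231465 , 0.0204714 ]), 'gripper_force': 0.0, 'width': 85.69558447168201} 18.700000000000003
```

View pics/s0.png

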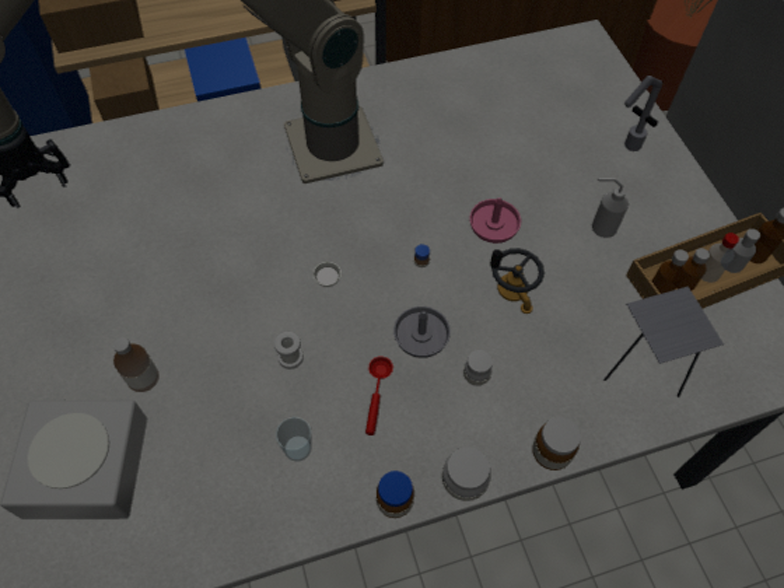

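View pics/t0.png

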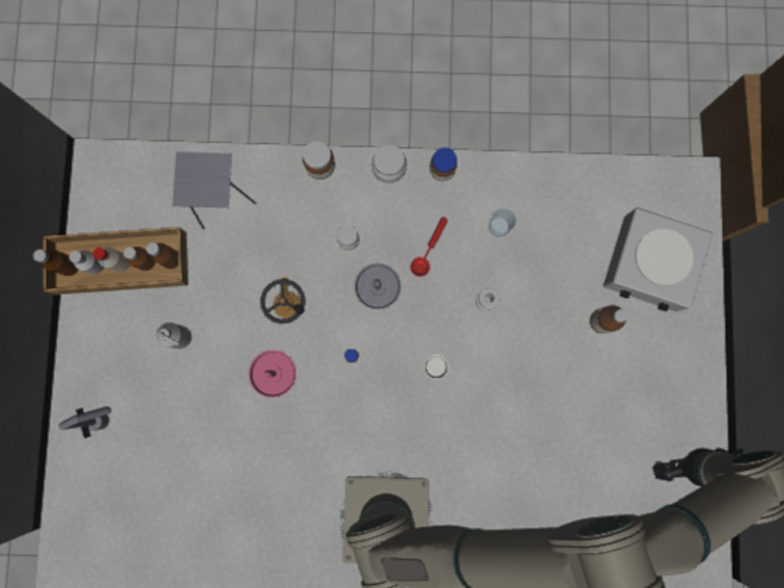

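The scene view (784 px wide) shows the core at about (288,346), the grey stand at (421,332) and the valve wheel at (517,270) with its handle at (496,260). The top view has the core at (487,298), the stand at (378,286), the wheel at (283,300) and the handle at (298,308). The pink stand is the decoy.

```bash
python3 - <<'E'
from h import *
a=cam("scene");b=cam("top")
ia=a[0];ib=b[0]
def crop(c,u,v,r):
    return cv2.resize(c[0][v-r:v+r,u-r:u+r,::-1],(390,290) if 0 else (290,290),interpolation=cv2.INTER_CUBIC)
row=lambda c,L:np.hstack([crop(c,*p) for p in L])
cv2.imwrite("pics/c0.png",cv2.resize(np.vstack([row(a,[(206,248,24),(301,236,24),(368,190,24)]),row(b,[(348,213,18),(270,204,18),(203,215,18)])]),(800,534)))
E
```

```text
(no output)
```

View pics/c0.png

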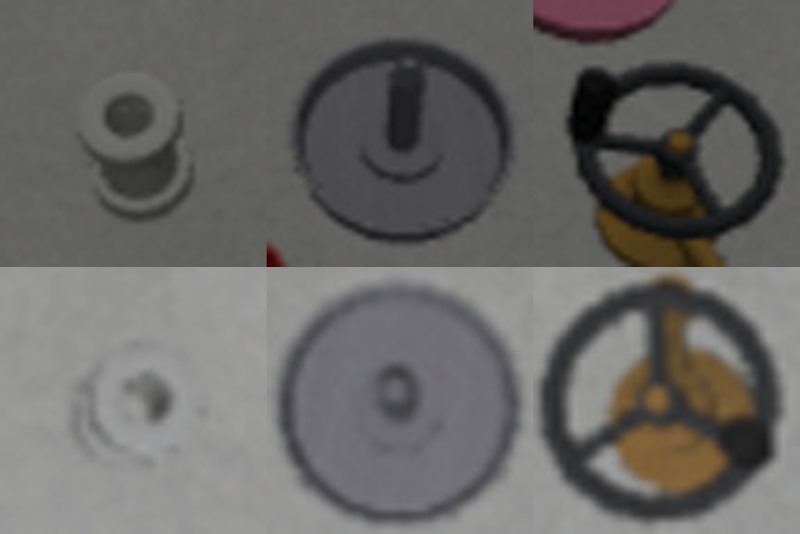

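```bash
cat >> h.py <<'E'
def blob(m,u,v,r):
    w=np.zeros_like(m,np.uint8); w[v-r:v+r,u-r:u+r]=m[v-r:v+r,u-r:u+r]
    cs,_=cv2.findContours(w,cv2.RETR_EXTERNAL,cv2.CHAIN_APPROX_NONE); return max(cs,key=cv2.contourArea)
def tri(a,b,pa,pb):
    P=[c[1]@np.c_[c[2],c[3]] for c in(a,b)]
    X=cv2.triangulatePoints(P[0],P[1],np.array(pa,float),np.array(pb,float)).ravel();return X[:3]/X[3]
E
python3 - <<'E'
from h import *
np.set_printoptions(precision=1,suppress=True)
a=cam("scene");b=cam("top")
fa=lambda x,y,i,u,v:(u-24+(x-267*i+.5)/5.56-.5,v-24+(y+.5)/5.56-.5)
fb=lambda x,y,i,u,v:(u-18+(x-267*i+.5)/7.41-.5,v-18+(y-267+.5)/7.41-.5)
print("core manual",ray(a,*fa(129,115,0,206,248),70),ray(b,*fb(149,403,0,348,213),70))
print("tip",ray(a,*fa(405,64,1,301,236),94),ray(b,*fb(398,388,1,270,204),94))
print("basin",ray(a,*fa(404,141,1,301,236),18),ray(b,*fb(399,402,1,270,204),20))
print("wheel",ray(a,*fa(678,150,2,368,190),73),ray(b,*fb(660,400,2,203,215),73))
print("handle top",ray(a,*fa(597,78,2,368,190),126),ray(b,*fb(745,445,2,203,215),115))
def rep(n,c,m,u,v,r,zs):
    k=blob(m,u,v,r)
    if len(k)>4:
        e=cv2.fitEllipse(k);print(n,e[0],e[1],[ray(c,*e[0],z) for z in zs])
ga=cv2.cvtColor(a[0],7).astype(int);gb=cv2.cvtColor(b[0],7).astype(int)
print("lev",gb[204,262:280],gb[204,240:248], ga[245,198:214],gb[213,340:360])
rep("basin top",b,(gb<135)&(gb>0),270,204,20,[20])
rep("wheel top",b,(gb<85),203,215,20,[73])
rep("bore scene",a,ga<75,205,245,6,[70])
E
```

```text
core manual [ 550.2 -238.1   70. ] [ 551.  -238.1   70. ]
tip [577.7  35.7  94. ] [577.5  39.   94. ]
basin [581.   37.6  18. ] [581.5  40.3  20. ]
wheel [526.4 267.1  73. ] [529.9 270.1  73. ]
handle top [502.7 222.6 126. ] [505.8 224.  115. ]
lev [112 112 108 107  99  84  78  77  76  74  90 112 113 111 113 114 114 112] [150 150 151 151 150 148 146 147] [108 106  94  54  56  58  60  60  62  61  62  82 107 107 107  96] [131 137 126 152 152 148 145 149 147 129  98  77  90 133 153 152 150 146
 150 155]
basin top (269.3669128417969, 204.02671813964844) (32.589691162109375, 33.29167175292969) [array([580.7,  40.3,  20. ])]
wheel top (201.52891540527344, 214.76809692382812) (30.58894157409668, 31.2021484375) [array([529. , 270.2,  73. ])]
bore scene (204.5421142578125, 244.24098205566406) (6.770569801330566, 7.5622358322143555) [array([ 549.9, -238.7,   70. ])]
```

>>> move_arm(targets="1 0 0 0 0 0 5.6; 1 0 0 0 0 0 5.6; 1 0 0 0 0 0 5.6; 1 2.4 -2.5 0 0 0 0; 1 2.4 -2.5 0 0 0 0")

```text
clock: 0.72
eef_pos: [233.8, -573.2, 231.0]
tool_rot: [3.14, 0.001, -0.006]
force: [1.5, 0.1, -0.2]
width: 85.1
gripper_force: 0.0
```

>>> move_arm(targets="1 2.4 -2.5 0 0 0 0; 1 2.4 -2.5 0 0 0 0; 1 2.4 -2.5 0 0 0 0; 1 2.4 -2.5 0 0 0 0; 1 2.4 -2.5 0 0 0 0")

```text
clock: 1.13
eef_pos: [356.7, -446.0, 231.4]
tool_rot: [3.142, -0.0, -0.001]
force: [0.2, -0.4, 0.2]
width: 85.2
gripper_force: 0.0
```

>>> move_arm(targets="1 2.4 -2.5 0 0 0 0; 1 2.4 -2.5 0 0 0 0; 1 2.4 -2.5 0 0 0 0; 1 2.4 -2.5 0 0 0 0; 1 2.4 -2.5 0 0 0 0")

```text
clock: 1.55
eef_pos: [476.8, -321.1, 231.5]
tool_rot: [3.142, -0.0, -0.0]
force: [0.0, -1.1, -0.3]
width: 85.6
gripper_force: 0.0
```

>>> move_arm(targets="1 0 0 2.5 0 0 0; 1 0 0 2.5 0 0 0; 1 0 0 2.5 0 0 0; 1 0 0 0 0 0 0; 1 0 0 0 0 0 0")

```text
clock: 1.97
eef_pos: [475.1, -322.1, 155.6]
tool_rot: [-3.14, 0.002, -0.001]
force: [0.6, 0.3, 1.0]
width: 85.7
gripper_force: 0.0
```

>>> move_arm(targets="1 2.5 -2.8 0 0 0 0; 1 2.5 -2.8 0 0 0 0; 1 2.5 -2.8 0 0 0 0; 1 0 0 2 0 0 0; 1 0 0 2 0 0 0")

```text
clock: 2.38
eef_pos: [555.7, -236.2, 119.2]
tool_rot: [3.141, -0.008, 0.005]
force: [-0.8, -1.0, -0.5]
width: 85.4
gripper_force: 0.0
```

>>> move_arm(targets="1 0 0 2.5 0 0 0; 1 0 0 2.5 0 0 0; 1 0 0 2.5 0 0 0; 1 0 0 0 0 0 0; 1 0 0 0 0 0 0")

```text
clock: 2.8
eef_pos: [551.1, -238.9, 42.1]
tool_rot: [-3.142, -0.0, -0.001]
force: [0.2, -0.3, 0.8]
width: 85.3
gripper_force: 0.0
```

```bash
python3 - <<'E'
from h import *
s=read_state();print(s["eef_pos"],s["force"])
a=cam("scene");b=cam("top")
A=cv2.resize(a[0][200:290,150:260,::-1],(400,327));B=cv2.resize(b[0][168:258,295:405,::-1],(400,327))
cv2.imwrite("pics/c1.png",np.hstack([A,B]))
E
```

```text
[ 551.10742527 -238.89150463   42.05637636] [ 0.23849253 -0.26236428  0.82929915]
```

View pics/c1.png

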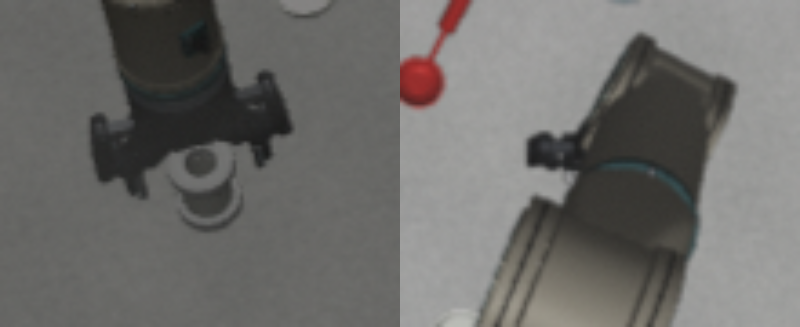

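The left crop (scene) shows the core, top at about (203,165), centred between the open fingers at (137,190) and (265,157). I'm closing on it.

>>> move_arm(targets="-1 0 0 0 0 0 0; -1 0 0 0 0 0 0; -1 0 0 0 0 0 0; -1 0 0 0 0 0 0; -1 0 0 0 0 0 0")

```text
clock: 3.32
eef_pos: [551.7, -238.8, 43.2]
tool_rot: [3.141, -0.002, -0.0]
force: [-1.3, 0.6, 8.9]
width: 50.5
gripper_force: 61.2
```

>>> move_arm(targets="-1 0 0 0 0 0 0; -1 0 0 0 0 0 0; -1 0 0 0 0 0 0; -1 0 0 0 0 0 0; -1 0 0 0 0 0 0")

```text
clock: 3.73
eef_pos: [551.7, -238.8, 43.2]
tool_rot: [3.141, -0.002, -0.0]
force: [-1.4, 0.5, 9.2]
width: 50.3
gripper_force: 61.2
```

>>> move_arm(targets="-1 0 0 -0.5 0 0 0; -1 0 0 -1.5 0 0 0; -1 0 0 -2.5 0 0 0; -1 0 0 -2.5 0 0 0; -1 0 0 -2.5 0 0 0")

```text
clock: 4.15
eef_pos: [550.4, -238.4, 137.4]
tool_rot: [-3.141, 0.001, -0.001]
force: [0.7, 0.2, -0.5]
width: 50.4
gripper_force: 62.5
```

>>> move_arm(targets="-1 0 0 -2 0 0 0; -1 0 0 -1.5 0 0 0; -1 0.3 -2.5 0 0 0 0; -1 0.3 -3 0 0 0 0; -1 0.3 -3 0 0 0 0")

```text
clock: 4.57
eef_pos: [559.7, -153.4, 172.1]
tool_rot: [3.141, -0.001, -0.003]
force: [1.0, 0.8, -2.3]
width: 50.2
gripper_force: 62.6
```

>>> move_arm(targets="-1 0.3 -3 0 0 0 0; -1 0.3 -3 0 0 0 0; -1 0.3 -3 0 0 0 0; -1 0.3 -3 0 0 0 0; -1 0.3 -3 0 0 0 0")

```text
clock: 4.98
eef_pos: [574.6, -2.0, 171.6]
tool_rot: [-3.142, 0.0, -0.001]
force: [-0.2, 0.2, -1.7]
width: 50.1
gripper_force: 62.6
```

>>> move_arm(targets="-1 0.3 -2.5 0 0 0 0; -1 0.2 -1.7 0 0 0 0; -1 0 0 0 0 0 0; -1 0 0 0 0 0 0; -1 0 0 0 0 0 0")

```text
clock: 5.4
eef_pos: [579.7, 37.1, 171.5]
tool_rot: [3.14, 0.0, -0.001]
force: [0.6, -0.1, -2.1]
width: 50.5
gripper_force: 62.6
```

```bash
python3 - <<'E'
from h import *
s=read_state();print(s["eef_pos"],s["force"],s["width"])
a=cam("scene")
save(a,"c2.png",(250,170,350,270),6)
p=s["eef_pos"]
print("cap top centre expected px",(proj(a,[p[0],p[1],p[2]+27])-[250,170])*6, "bottom", (proj(a,[p[0],p[1],p[2]-43])-[250,170])*6)
E
```

```text
[579.6575375   37.14346301 171.45833559] [ 0.62285343 -0.05414556 -2.0902542 ] 50.50432594974541
cap top centre expected px [323.35193729 201.63435064] bottom [316.06619872 283.52190137]
```

View pics/c2.png

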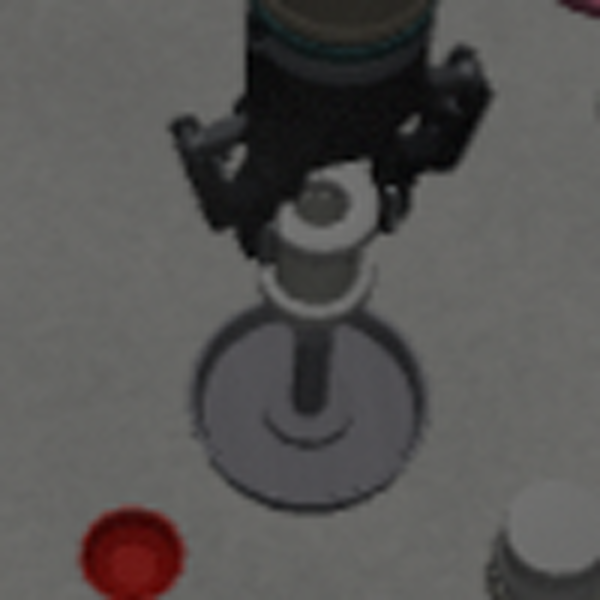

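The core's bore shows at (323,202), exactly where the TCP pose predicts. The spindle shaft is centred at column 311 and the basin spans columns 192–428.

```bash
python3 - <<'E'
from h import *
a=cam("scene");np.set_printoptions(precision=1,suppress=True)
g=cv2.cvtColor(a[0],7).astype(int);B=cv2.resize(g[170:270,250:350].astype(np.float32),(600,600),interpolation=cv2.INTER_CUBIC)
for r in (350,370,390):
    x=np.arange(270,350);w=np.clip(75-B[r,270:350],0,None);print(r,(x*w).sum()/w.sum())
for y in (36,37,38,39,40):
    print(y,[((proj(a,[580,y,z])-[250,170])*6) for z in (14,20,40)])
# seat front arc: lowest pt row ~447
for x in (578,580,582): print(x,(proj(a,[x+22,38,14])-[250,170])*6,(proj(a,[x+60,38,18])-[250,170])*6)
E
```

```text
350 312.17987163366
370 310.25829011094487
390 308.75660790236446
36 [array([303.4, 404.8]), array([303.9, 398.9]), array([305.7, 378.9])]
37 [array([305.3, 404.3]), array([305.9, 398.4]), array([307.6, 378.4])]
38 [array([307.3, 403.8]), array([307.8, 397.8]), array([309.6, 377.8])]
39 [array([309.2, 403.2]), array([309.7, 397.3]), array([311.6, 377.3])]
40 [array([311.1, 402.7]), array([311.7, 396.8]), array([313.5, 376.8])]
578 [320.4 438.2] [346.2 501.2]
580 [321.7 441.7] [347.6 504.8]
582 [323.  445.2] [348.9 508.3]
```

>>> move_arm(targets="-1 0 -0.1 0 0 0 0; -1 0 0 1.5 0 0 0; -1 0 0 1.5 0 0 0; -1 0 0 1 0 0 0; -1 0 0 1 0 0 0")

```text
clock: 5.92
eef_pos: [579.7, 38.8, 120.6]
tool_rot: [3.141, 0.0, -0.002]
force: [-0.6, -0.1, -1.1]
width: 50.1
gripper_force: 62.6
```

>>> move_arm(targets="-1 0 0 0.7 0 0 0; -1 0 0 0.7 0 0 0; -1 0 0 0.7 0 0 0; -1 0 0 0 0 0 0; -1 0 0 0 0 0 0")

```text
clock: 6.33
eef_pos: [579.9, 39.5, 100.1]
tool_rot: [3.142, 0.0, -0.0]
force: [-0.3, 1.4, -1.3]
width: 50.6
gripper_force: 62.6
```

>>> move_arm(targets="-1 0 0 1 0 0 0; -1 0 0 1 0 0 0; -1 0 0 1 0 0 0; -1 0 0 0.5 0 0 0; -1 0 0 0 0 0 0")

```text
clock: 6.75
eef_pos: [578.6, 39.4, 63.5]
tool_rot: [3.141, 0.003, -0.0]
force: [-0.8, 0.8, -0.6]
width: 50.2
gripper_force: 62.6
```

>>> move_arm(targets="-1 0 0 0.3 0 0 0; -1 0 0 0.2 0 0 0; -1 0 0 0.1 0 0 0; -1 0 0 0.1 0 0 0; -1 0 0 0 0 0 0")

```text
clock: 7.17
eef_pos: [580.0, 39.5, 58.4]
tool_rot: [-3.142, -0.0, -0.0]
force: [-0.6, -1.1, -1.4]
width: 50.5
gripper_force: 62.6
```

>>> move_arm(targets="-1 0 0 0.1 0 0 0; -1 0 0 0.1 0 0 0; -1 0 0 0.1 0 0 0; -1 0 0 0 0 0 0; -1 0 0 0 0 0 0")

```text
clock: 7.58
eef_pos: [580.3, 39.5, 57.2]
tool_rot: [-3.141, -0.001, -0.001]
force: [-3.5, 0.3, 13.1]
width: 50.5
gripper_force: 64.0
```

Contact came at the expected height, so I'm releasing and rising.

>>> move_arm(targets="1 0 0 0 0 0 0; 1 0 0 0 0 0 0; 1 0 0 0 0 0 0; 1 0 0 0 0 0 0; 1 0 0 0 0 0 0")

```text
clock: 8.0
eef_pos: [579.9, 39.5, 55.1]
tool_rot: [3.142, 0.0, -0.0]
force: [-0.2, -0.6, -0.4]
width: 85.4
gripper_force: 0.0
```

>>> move_arm(targets="1 0 0 0 0 0 0; 1 0 0 0 0 0 0; 1 0 0 -1 0 0 0; 1 0 0 -2 0 0 0; 1 0 0 -2.5 0 0 0")

```text
clock: 8.42
eef_pos: [578.7, 39.3, 110.1]
tool_rot: [3.141, 0.003, -0.001]
force: [-0.7, -0.5, -0.8]
width: 85.6
gripper_force: 0.0
```

>>> move_arm(targets="1 0 0 -3 0 0 0; 1 0 0 -3 0 0 0; 1 0 0 -2.5 0 0 0; 1 0 0 0 0 0 0; 1 0 0 0 0 0 0")

```text
clock: 8.83
eef_pos: [581.0, 39.6, 197.5]
tool_rot: [-3.141, -0.004, -0.0]
force: [0.3, -0.3, -0.4]
width: 85.4
gripper_force: 0.0
```

```bash
python3 - <<'E'
from h import *
s=read_state();print(s["eef_pos"],s["force"],s["width"])
a=cam("scene")
np.set_printoptions(precision=0,suppress=True)
A=cv2.resize(a[0][186:286,251:351,::-1],(400,400),interpolation=2);B=cv2.resize(a[0][140:240,318:418,::-1],(400,400),interpolation=2)
cv2.imwrite("pics/c3.png",np.hstack([A,B]))
for z in(14,84,94):print(z,(proj(a,[580,38.5,z])-[251,186])*4)
g=cv2.cvtColor(a[0],7)
# handle
k=blob(g<28,358,182,16);x=k[:,0].mean(0);r=cv2.minAreaRect(k);print(r);
E
```

```text
[580.97876345  39.56998501 197.54472328] [ 0.30065884 -0.27264368 -0.40286237] 85.37149609396907
14 [201. 205.]
84 [206. 157.]
94 [206. 150.]
((362.0, 188.0), (18.0, 22.0), 90.0)
```

View pics/c3.png

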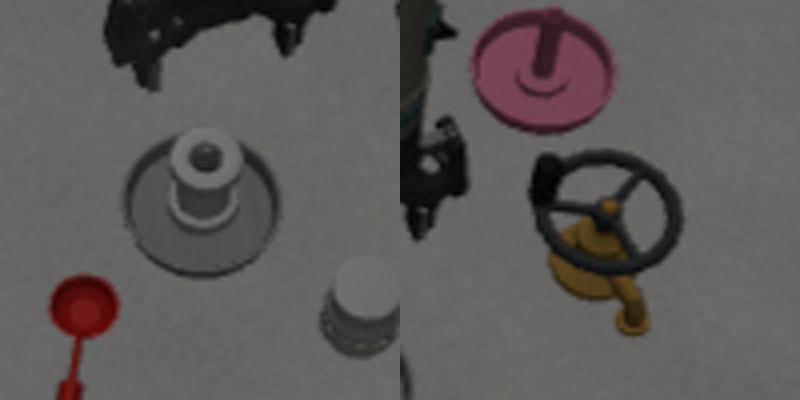

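The core stands home: its cap centre is at (206,158) against a predicted (206,157), with the spindle tip visible in the bore. The valve in the right crop has its wheel hub at (607,212) and the handle top near (548,160), unchanged.

>>> move_arm(targets="1 -0.9 -2.3 0 0 0 0; 1 -0.9 -2.3 0 0 0 0; 1 -0.9 -2.3 0 0 0 0; 1 -0.9 -2.3 0 0 0 0; 1 -1 -2.3 0 0 0 0")

```text
clock: 9.3
eef_pos: [532.5, 155.1, 193.8]
tool_rot: [3.141, 0.003, -0.001]
force: [0.9, 0.9, -0.3]
width: 85.4
gripper_force: 0.0
```

>>> move_arm(targets="1 -1 -2.3 0 0 0 0; 1 -1 -2.3 0 0 0 0; 1 -1 -2.3 0 0 0 0; 1 0 0 2 0 0 0; 1 0 0 1.5 0 0 0")

```text
clock: 9.72
eef_pos: [502.2, 225.6, 158.7]
tool_rot: [-3.141, 0.002, 0.004]
force: [-0.8, -0.3, 0.4]
width: 85.5
gripper_force: 0.0
```

>>> move_arm(targets="1 0 0 0 0 0 0; 1 0 0 0 0 0 0; 1 0 0 0 0 0 0")

```text
clock: 9.97
eef_pos: [504.1, 223.0, 160.2]
tool_rot: [3.141, 0.0, -0.001]
force: [0.4, 0.6, 0.8]
width: 85.6
gripper_force: 0.0
```

```bash
python3 - <<'E'
from h import *
s=read_state();print(s["eef_pos"],s["force"],s["qpos"])
a=cam("scene");b=cam("top")
A=cv2.resize(a[0][140:220,320:400,::-1],(400,400),interpolation=2);B=cv2.resize(b[0][175:255,160:240,::-1],(400,400),interpolation=2)
cv2.imwrite("pics/c4.png",np.hstack([A,B]))
print((proj(a,[504.5,223.5,126])-[320,140])*5,(proj(b,[504.5,223.5,126])-[160,175])*5)
E
```

```text
[504.12200124 223.00332101 160.22648361] [0.36802513 0.5555243  0.81134278] [-0.56473224  0.58499369  0.14699665  1.87060872 -0.12604008  0.6955929
 -1.91691732]
[177.25897637 200.22343688] [263.63088628 228.13131937]
```

View pics/c4.png

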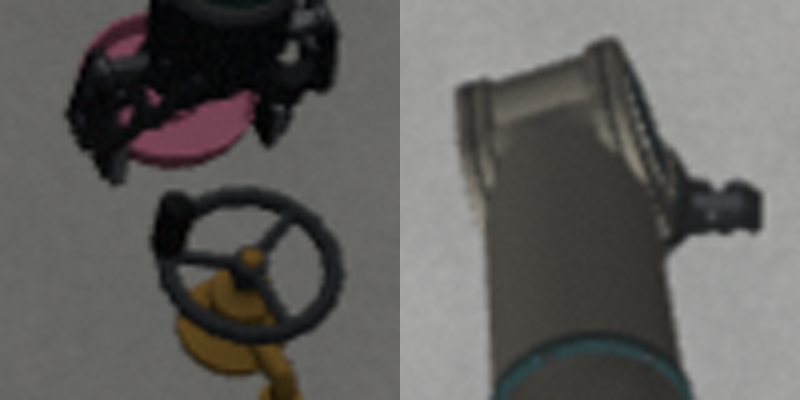

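The gripper is above the handle, whose top is at (177,200) as predicted. Next I descend and grip.

>>> move_arm(targets="1 0 0 2 0 0 0; 1 0 0 2 0 0 0; 1 0 0 2 0 0 0; 1 0 0 1.2 0 0 0; 1 0 0 0 0 0 0")

```text
clock: 10.48
eef_pos: [502.9, 222.7, 86.7]
tool_rot: [3.14, 0.003, -0.001]
force: [0.7, -0.5, -0.0]
width: 85.6
gripper_force: 0.0
```

>>> move_arm(targets="-1 0 0 0 0 0 0; -1 0 0 0 0 0 0; -1 0 0 0 0 0 0; -1 0 0 0 0 0 0; -1 0 0 0 0 0 0")

```text
clock: 10.9
eef_pos: [504.5, 223.7, 89.1]
tool_rot: [-3.141, -0.001, -0.0]
force: [0.2, 0.4, -0.1]
width: 25.6
gripper_force: 0.0
```

>>> move_arm(targets="-1 0 0 0 0 0 0; -1 0 0 0 0 0 0; -1 0 0 0 0 0 0; -1 0 0 0 0 0 0; -1 0 0 0 0 0 0")

```text
clock: 11.32
eef_pos: [504.5, 223.9, 89.2]
tool_rot: [-3.141, -0.001, -0.0]
force: [-0.5, -0.8, 5.3]
width: 20.2
gripper_force: 58.5
```

```bash
python3 - <<'E'
import numpy as np
f=np.arange(242,-130,-10);x=np.round(50*np.cos(np.radians(f)));y=np.round(-50*np.sin(np.radians(f)))
for i in range(36):print(f[i+1],(x[i+1]-x[i])/10,(y[i+1]-y[i])/10,end=" | ")
E
```

```text
232 -0.8 -0.5 | 222 -0.6 -0.6 | 212 -0.5 -0.7 | 202 -0.4 -0.7 | 192 -0.3 -0.9 | 182 -0.1 -0.8 | 172 0.0 -0.9 | 162 0.2 -0.8 | 152 0.4 -0.8 | 142 0.5 -0.8 | 132 0.6 -0.6 | 122 0.7 -0.5 | 112 0.7 -0.4 | 102 0.9 -0.3 | 92 0.8 -0.1 | 82 0.9 0.0 | 72 0.8 0.2 | 62 0.8 0.4 | 52 0.8 0.5 | 42 0.6 0.6 | 32 0.5 0.7 | 22 0.4 0.7 | 12 0.3 0.9 | 2 0.1 0.8 | -8 0.0 0.9 | -18 -0.2 0.8 | -28 -0.4 0.8 | -38 -0.5 0.8 | -48 -0.6 0.6 | -58 -0.7 0.5 | -68 -0.7 0.4 | -78 -0.9 0.3 | -88 -0.8 0.1 | -98 -0.9 0.0 | -108 -0.8 -0.2 | -118 -0.8 -0.4 |
```

>>> move_arm(targets="-1 -0.8 -0.5 0 0 0 0; -1 -0.6 -0.6 0 0 0 0; -1 -0.5 -0.7 0 0 0 0; -1 0 0 0 0 0 0; -1 0 0 0 0 0 0")

```text
clock: 11.73
eef_pos: [483.6, 242.1, 89.2]
tool_rot: [-3.141, 0.002, 0.001]
force: [-3.5, -0.6, 9.9]
width: 20.5
gripper_force: 59.7
```

>>> move_arm(targets="-1 -0.4 -0.7 0 0 0 0; -1 -0.3 -0.9 0 0 0 0; -1 -0.1 -0.8 0 0 0 0; -1 0 0 0 0 0 0; -1 0 0 0 0 0 0")

```text
clock: 12.15
eef_pos: [475.6, 267.1, 89.2]
tool_rot: [-3.14, 0.001, 0.001]
force: [-3.4, 1.1, 9.6]
width: 20.3
gripper_force: 59.6
```

>>> move_arm(targets="-1 0 -0.9 0 0 0 0; -1 0.2 -0.8 0 0 0 0; -1 0.4 -0.8 0 0 0 0; -1 0 0 0 0 0 0; -1 0 0 0 0 0 0")

```text
clock: 12.57
eef_pos: [481.7, 293.2, 89.2]
tool_rot: [-3.139, 0.001, 0.002]
force: [-2.4, 2.6, 7.3]
width: 20.5
gripper_force: 59.5
```

>>> move_arm(targets="-1 0.5 -0.8 0 0 0 0; -1 0.6 -0.6 0 0 0 0; -1 0.7 -0.5 0 0 0 0; -1 0 0 0 0 0 0; -1 0 0 0 0 0 0")

```text
clock: 12.98
eef_pos: [500.8, 312.6, 89.3]
tool_rot: [-3.138, -0.001, 0.001]
force: [-1.1, 3.3, 5.4]
width: 20.4
gripper_force: 59.4
```

>>> move_arm(targets="-1 0.7 -0.4 0 0 0 0; -1 0 0 0 0 0 0; -1 0 0 0 0 0 0")

```text
clock: 13.23
eef_pos: [507.7, 315.9, 89.3]
tool_rot: [-3.139, -0.001, 0.001]
force: [-0.8, 2.4, 4.5]
width: 20.6
gripper_force: 59.4
```

>>> move_arm(targets="-1 0.9 -0.3 0 0 0 0; -1 0 0 0 0 0 0")

```text
clock: 13.4
eef_pos: [517.2, 318.6, 89.3]
tool_rot: [-3.139, -0.001, 0.001]
force: [-0.1, 1.8, 6.7]
width: 20.4
gripper_force: 59.6
```

>>> move_arm(targets="-1 0.8 -0.1 0 0 0 0; -1 0 0 0 0 0 0")

```text
clock: 13.57
eef_pos: [525.3, 319.3, 89.3]
tool_rot: [-3.139, -0.001, 0.0]
force: [0.3, 0.2, 7.0]
width: 19.8
gripper_force: 59.5
```

>>> move_arm(targets="-1 0.9 0 0 0 0 0; -1 0 0 0 0 0 0")

```text
clock: 13.73
eef_pos: [534.5, 318.5, 89.2]
tool_rot: [-3.14, -0.001, -0.0]
force: [-0.3, 0.6, 7.1]
width: 20.1
gripper_force: 59.5
```

>>> move_arm(targets="-1 0.8 0.2 0 0 0 0; -1 0 0 0 0 0 0")

```text
clock: 13.9
eef_pos: [542.4, 316.4, 89.2]
tool_rot: [-3.14, -0.001, -0.0]
force: [-0.5, -0.5, 6.4]
width: 20.3
gripper_force: 59.5
```

>>> move_arm(targets="-1 0.8 0.4 0 0 0 0; -1 0 0 0 0 0 0")

```text
clock: 14.07
eef_pos: [550.6, 312.6, 89.3]
tool_rot: [-3.14, -0.001, -0.0]
force: [-0.1, 0.1, 6.7]
width: 20.4
gripper_force: 59.4
```

>>> move_arm(targets="-1 0.8 0.5 0 0 0 0; -1 0 0 0 0 0 0")

```text
clock: 14.23
eef_pos: [558.4, 307.0, 89.3]
tool_rot: [-3.14, -0.001, -0.001]
force: [-0.5, -0.5, 7.1]
width: 20.2
gripper_force: 59.5
```

>>> move_arm(targets="-1 0.6 0.6 0 0 0 0; -1 0 0 0 0 0 0")

```text
clock: 14.4
eef_pos: [564.2, 301.0, 89.3]
tool_rot: [-3.14, -0.001, -0.001]
force: [-1.2, -0.2, 7.0]
width: 20.2
gripper_force: 59.5
```

>>> move_arm(targets="-1 0.5 0.7 0 0 0 0; -1 0 0 0 0 0 0")

```text
clock: 14.57
eef_pos: [569.0, 294.1, 89.3]
tool_rot: [-3.14, -0.0, -0.001]
force: [-2.4, -0.1, 6.7]
width: 20.2
gripper_force: 59.5
```

>>> move_arm(targets="-1 0.4 0.7 0 0 0 0; -1 0 0 0 0 0 0")

```text
clock: 14.73
eef_pos: [572.4, 287.0, 89.2]
tool_rot: [-3.141, 0.001, -0.0]
force: [-1.9, 0.5, 7.8]
width: 20.7
gripper_force: 59.6
```

>>> move_arm(targets="-1 0.3 0.9 0 0 0 0; -1 0 0 0 0 0 0")

```text
clock: 14.9
eef_pos: [574.9, 277.8, 89.2]
tool_rot: [-3.141, 0.002, -0.0]
force: [-3.0, 0.3, 8.3]
width: 20.8
gripper_force: 59.6
```

>>> move_arm(targets="-1 0.1 0.8 0 0 0 0; -1 0 0 0 0 0 0")

```text
clock: 15.07
eef_pos: [575.2, 276.0, 89.3]
tool_rot: [-3.133, 0.001, 0.003]
force: [-3.2, 9.1, 5.2]
width: 20.2
gripper_force: 60.0
```

>>> move_arm(targets="-1 0 0.3 0 0 0 0; -1 0 0 0 0 0 0; -1 0 0 0 0 0 0")

```text
clock: 15.32
eef_pos: [575.2, 275.9, 89.3]
tool_rot: [-3.131, -0.0, 0.005]
force: [-2.8, 13.2, 4.2]
width: 20.5
gripper_force: 59.9
```

The wheel is on its stop at TCP (575.2, 275.9). I'll fit the circle from the recorded points and plan the back-off.

```bash
python3 - <<'E'
import numpy as np
from scipy.optimize import least_squares
P=np.array([[504.5,223.9],[483.6,242.1],[475.6,267.1],[481.7,293.2],[500.8,312.6],[507.7,315.9],[517.2,318.6],[525.3,319.3],[534.5,318.5],[542.4,316.4],[550.6,312.6],[558.4,307],[564.2,301],[569,294.1],[572.4,287],[574.9,277.8],[575.2,275.9]])
r=least_squares(lambda c:np.hypot(*(P-c[:2]).T)-c[2],[527,269,50]);c=r.x;print(c,np.round(r.fun,1))
a=np.degrees(np.arctan2(*(P[-1]-c[:2])[::-1]));print("stop angle",a)
f=a+15*np.arange(25);x=np.round(50*np.cos(np.radians(f)));y=np.round(-50*np.sin(np.radians(f)))
for i in range(24):
    print("%.1f %.1f |"%((x[i+1]-x[i])/10,(y[i+1]-y[i])/10),end="")
    if i%6==5:print(" pos",np.round(c[:2]+50*np.array([np.cos(np.radians(f[i+1])),np.sin(np.radians(f[i+1]))]),1))
E
```

```text
[525.61258747 269.24444995  50.02346771] [-0.  -0.   0.  -0.  -0.1 -0.   0.   0.   0.   0.   0.  -0.  -0.  -0.
  0.   0.   0. ]
stop angle 7.644470203252608
-0.4 -1.2 |-0.6 -1.2 |-1.0 -0.9 |-1.1 -0.6 |-1.3 -0.4 |-1.3 0.0 | pos [519.  318.8]
-1.2 0.4 |-1.2 0.6 |-0.9 1.0 |-0.6 1.1 |-0.4 1.3 |0.0 1.3 | pos [476.1 262.6]
0.4 1.2 |0.6 1.2 |1.0 0.9 |1.1 0.6 |1.3 0.4 |1.3 0.0 | pos [532.3 219.7]
1.2 -0.4 |1.2 -0.6 |0.9 -1.0 |0.6 -1.1 |0.4 -1.3 |0.0 -1.3 | pos [575.2 275.9]
```

>>> move_arm(targets="-1 0 -0.8 0 0 0 0; -1 0 0 0 0 0 0; -1 -0.4 -1.2 0 0 0 0; -1 -0.6 -1.2 0 0 0 0; -1 0 0 0 0 0 0")

```text
clock: 15.73
eef_pos: [564.9, 300.2, 89.2]
tool_rot: [3.142, 0.002, 0.002]
force: [-5.2, 1.4, 9.8]
width: 20.4
gripper_force: 60.5
```

>>> move_arm(targets="-1 -1 -0.9 0 0 0 0; -1 -1.1 -0.6 0 0 0 0; -1 -1.3 -0.4 0 0 0 0; -1 -1.3 0 0 0 0 0; -1 0 0 0 0 0 0")

```text
clock: 16.15
eef_pos: [518.1, 318.7, 89.3]
tool_rot: [-3.141, 0.001, 0.002]
force: [-3.3, 0.4, 7.0]
width: 20.3
gripper_force: 60.2
```

On track (expected 519.0, 318.8), so I'll continue to the end of the first turn.

>>> move_arm(targets="-1 -1.2 0.4 0 0 0 0; -1 -1.2 0.6 0 0 0 0; -1 -0.9 1 0 0 0 0; -1 -0.6 1.1 0 0 0 0; -1 -0.4 1.3 0 0 0 0")

```text
clock: 16.57
eef_pos: [476.2, 277.3, 89.2]
tool_rot: [-3.137, -0.001, 0.003]
force: [0.3, 5.0, 4.7]
width: 20.2
gripper_force: 60.2
```

>>> move_arm(targets="-1 0 1.3 0 0 0 0; -1 0.4 1.2 0 0 0 0; -1 0.6 1.2 0 0 0 0; -1 1 0.9 0 0 0 0; -1 0 0 0 0 0 0")

```text
clock: 16.98
eef_pos: [499.1, 226.9, 89.2]
tool_rot: [-3.141, -0.003, -0.003]
force: [1.9, -2.1, 8.3]
width: 20.4
gripper_force: 60.6
```

>>> move_arm(targets="-1 1.1 0.6 0 0 0 0; -1 1.3 0.4 0 0 0 0; -1 1.3 0 0 0 0 0; -1 0 0 0 0 0 0; -1 0 0 0 0 0 0")

```text
clock: 17.4
eef_pos: [535.8, 220.2, 89.3]
tool_rot: [-3.138, -0.004, 0.001]
force: [2.8, 3.1, 4.8]
width: 20.0
gripper_force: 60.3
```

>>> move_arm(targets="-1 1.2 -0.4 0 0 0 0; -1 1.2 -0.6 0 0 0 0; -1 0.9 -1 0 0 0 0; -1 0.6 -1.1 0 0 0 0; -1 0 0 0 0 0 0")

```text
clock: 17.82
eef_pos: [572.7, 252.3, 89.2]
tool_rot: [-3.139, 0.0, 0.002]
force: [-2.0, 5.3, 10.0]
width: 20.5
gripper_force: 60.7
```

>>> move_arm(targets="-1 0.4 -1.3 0 0 0 0; -1 0 -1.3 0 0 0 0; -1 0 0 0 0 0 0")

```text
clock: 18.07
eef_pos: [574.9, 277.7, 89.2]
tool_rot: [-3.14, 0.003, 0.003]
force: [-4.7, 2.0, 11.7]
width: 20.7
gripper_force: 60.9
```

First turn done; now the second.

>>> move_arm(targets="-1 -0.4 -1.2 0 0 0 0; -1 -0.6 -1.2 0 0 0 0; -1 -1 -0.9 0 0 0 0; -1 -1.1 -0.6 0 0 0 0; -1 0 0 0 0 0 0")

```text
clock: 18.48
eef_pos: [544.2, 315.6, 89.2]
tool_rot: [-3.141, 0.0, 0.002]
force: [-3.3, 1.7, 8.4]
width: 20.6
gripper_force: 60.6
```

>>> move_arm(targets="-1 -1.3 -0.4 0 0 0 0; -1 -1.3 0 0 0 0 0; -1 -1.2 0.4 0 0 0 0; -1 -1.2 0.6 0 0 0 0; -1 0 0 0 0 0 0")

```text
clock: 18.9
eef_pos: [493.9, 307.9, 89.2]
tool_rot: [-3.141, 0.001, 0.001]
force: [-4.1, -0.5, 8.6]
width: 20.3
gripper_force: 60.8
```

>>> move_arm(targets="-1 -0.9 1 0 0 0 0; -1 -0.6 1.1 0 0 0 0; -1 -0.4 1.3 0 0 0 0; -1 0 1.3 0 0 0 0; -1 0 0 0 0 0 0")

```text
clock: 19.32
eef_pos: [476.6, 259.2, 89.2]
tool_rot: [3.141, 0.0, -0.002]
force: [-1.4, -2.7, 10.5]
width: 20.2
gripper_force: 61.0
```

>>> move_arm(targets="-1 0.4 1.2 0 0 0 0; -1 0.6 1.2 0 0 0 0; -1 1 0.9 0 0 0 0; -1 1.1 0.6 0 0 0 0; -1 0 0 0 0 0 0")

```text
clock: 19.73
eef_pos: [510.2, 221.7, 89.2]
tool_rot: [-3.14, -0.003, -0.002]
force: [2.5, -0.1, 7.7]
width: 20.4
gripper_force: 60.8
```

>>> move_arm(targets="-1 1.3 0.4 0 0 0 0; -1 1.3 0 0 0 0 0; -1 1.2 -0.4 0 0 0 0; -1 1.2 -0.6 0 0 0 0; -1 0 0 0 0 0 0")

```text
clock: 20.15
eef_pos: [558.5, 231.5, 89.2]
tool_rot: [-3.138, -0.0, 0.002]
force: [0.0, 4.7, 10.0]
width: 20.3
gripper_force: 60.8
```

>>> move_arm(targets="-1 0.9 -1 0 0 0 0; -1 0.6 -1.1 0 0 0 0; -1 0 0 0 0 0 0; -1 0 0 0 0 0 0")

```text
clock: 20.48
eef_pos: [572.5, 251.8, 89.2]
tool_rot: [-3.138, -0.0, 0.002]
force: [-1.1, 3.6, 8.5]
width: 20.2
gripper_force: 60.7
```

>>> move_arm(targets="-1 0.2 -1.2 0 0 0 0; -1 0 -1.2 0 0 0 0; -1 0 0 0 0 0 0; -1 0 0 0 0 0 0; -1 0 0 0 0 0 0")

```text
clock: 20.9
eef_pos: [575.3, 275.0, 89.3]
tool_rot: [-3.139, -0.002, 0.001]
force: [0.1, 3.3, 6.3]
width: 20.4
gripper_force: 60.6
```

>>> move_arm(targets="-1 0 -0.1 0 0 0 0; -1 0 0 0 0 0 0; -1 0 0 0 0 0 0; -1 0 0 0 0 0 0; -1 0 0 0 0 0 0")

```text
clock: 21.32
eef_pos: [575.3, 275.0, 89.3]
tool_rot: [-3.14, -0.001, 0.0]
force: [0.3, 1.4, 6.2]
width: 20.6
gripper_force: 60.6
```

```bash
python3 - <<'E'
from h import *
s=read_state();print(s["eef_pos"],s["force"],s["width"])
a=cam("scene");save(a,"c5.png",(190,120,450,310),3)
E
```

```text
[575.27092301 275.01749877  89.26022227] [0.31677069 1.41598088 6.16540672] 20.592574732366774
```

View pics/c5.png

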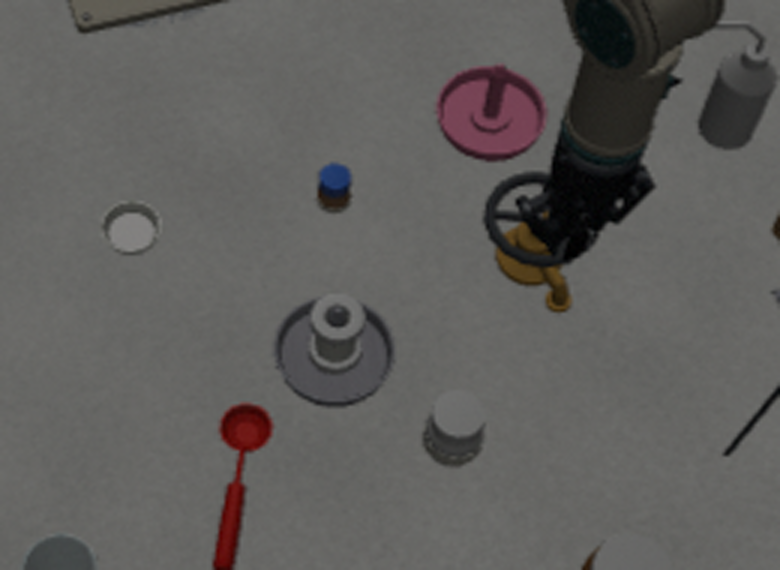

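The picture shows the core home on the grey stand at (337,330), the bystanders in place, and the gripper on the wheel handle near (575,240). Friction is holding the wheel about 1 mm short, so I'll nudge it.

>>> move_arm(targets="-1 0 -0.2 0 0 0 0; -1 0 0 0 0 0 0; -1 0 0 0 0 0 0; -1 0 0 0 0 0 0; -1 0 0 0 0 0 0")

```text
clock: 21.78
eef_pos: [575.2, 275.4, 89.3]
tool_rot: [3.141, -0.001, -0.001]
force: [0.1, -0.8, 8.1]
width: 20.2
gripper_force: 60.7
```

>>> move_arm(targets="-1 0 -0.1 0 0 0 0; -1 0 0 0 0 0 0; -1 0 0 0 0 0 0; -1 0 0 0 0 0 0; -1 0 0 0 0 0 0")

```text
clock: 22.2
eef_pos: [575.2, 275.8, 89.2]
tool_rot: [3.141, -0.0, -0.001]
force: [-0.7, -2.9, 8.8]
width: 20.4
gripper_force: 60.8
```

```bash
python3 -c "
from h import *
s=read_state();print(s['eef_pos'],s['force']);print(order.finish_job())"
```

```text
[575.16668771 275.76246653  89.20282753] [-0.70199309 -2.93989071  8.80035989]
the job is handed in; nothing more can be done
None
```

The filter core is fully home on the grey stand's spindle and released; the feed valve was closed to its stop and backed off two full turns (TCP within about 0.2 mm of its stop position), with the handle still gripped, and the job was handed in at about 22 s (no verdict shown).

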